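# Centre the tin on the bench scale and touch the tare key

### The job

Zero the bench scale on the tin that shot will be weighed into: first slide the tin along the pan to the pan's middle by pushing it with the fingers, and take the fingers away from it. Then, with nothing but the tin on the pan, press the wide bar-shaped tare key at the right end of the key row lightly home with the fingertips, let it spring back and withdraw. Do not lift or tip the tin, do not lean on the pan, and leave the two round keys and everything else on the table alone.

Things in the scene. Friction and masses are not known exactly. Their poses are not given: they have to be found in the camera images.
- scale: grey bench scale, 178x206 mm, fixed. Origin on the table under its middle; +x to its back, +y to its left seen from the front (keys), z up. The front console's face, 30 mm above the table, rises 8 degrees to the pan. Display and bubble level lie flat in it; below them a row of three grey keys: left a small round one (power), then a small round one (units), at the right end the wide bar (tare).
- scale_pan: the scale's rigid flat steel pan, 122 mm (x) by 190 mm (y), behind the console. (Beware: a tall tackle box with raised lid stands on the bench at the robot's left, x over 0.45, y over 0.4, up to 0.6 m high; swing round clear of it.) Origin at the middle of its top face, 48 mm above the table; axes as the scale's.
- pan_middle (a point): middle of the pan's top face, 48 mm above the table; axes as the scale's.
- tin: flat closed rectangular tin, red with a paper label, 76 mm (its x) by 112 mm (its y) by 28 mm high, about 0.16 kg, its lid fixed shut, loose on the pan. Origin at the middle of its underside. At the start it stands well over to the right side of the pan (scale's -y), long side roughly along the pan's long side, turned by up to 9 degrees; it slides on the pan when pushed (about 1 N).
- tare_top (a point): middle of the top of the wide bar-shaped tare key, 18 mm (x) by 46 mm (y), at the right end of the row. It stands 7 mm out of the console, about 35 mm above the table, and is pressed down square to the console; the point moves with the key.
- tare_key (a joint): travel of the tare key in m: 0 released, 0.005 fully down (hard stop). Its spring takes about 1.1 N to start and 3.4 N fully down; it counts as pressed beyond 0.0035.
- units_top (a point): middle of the top of the middle key (units), round, 17 mm across, 7 mm high; its centre is 78 mm to the left of the tare key's.
- units_key (a joint): travel of the units key in m, 0 released, 0.005 down.
- power_top (a point): middle of the top of the left key (power), round, 17 mm across, 7 mm high; 46 mm to the left of the units key.
- power_key (a joint): travel of the power key in m, 0 released, 0.005 down.
- spool: spool of grey fishing line with black flanges, 61 mm across, 20 mm high, lying flat to the right of the scale; a bystander. Origin at the middle of its underside.
- jig: small lure with a silver ball head and a dark worm body, 66x13x13 mm, close to the right side of the scale; a bystander. Origin at the middle of its underside.
- frog: small stubby brown lure, 45x14x11 mm, off the right front corner of the scale; a bystander. Origin at the middle of its underside.

How it is judged:
On the way, in this order (a step that is already met when the one before it is completed fails the run):
1. the tin rests in the middle of the pan with the fingers off it, the tare key not yet pressed (horizontal distance between tin and pan_middle below 0.015 m and z of tin in the frame of scale_pan between -0.003 and 0.004 m and contact force between each of the arm, the fingers and tin below 0.2 N and linear speed of tin below 0.01 m/s and value of joint tare_key below 0.0015 m), for 0.2 s.
2. the tare key is pressed home while the robot touches neither pan nor tin (horizontal distance between tin and pan_middle below 0.015 m and z of tin in the frame of scale_pan between -0.003 and 0.004 m and contact force between each of the arm, the fingers and tin below 0.2 N and contact force between each of the arm, the fingers and scale_pan below 0.2 N and value of joint tare_key above 0.0035 m), for 0.05 s.
3. the tare key is let go and has sprung back (value of joint tare_key below 0.0012 m), for 0.1 s.
At the end, for the whole second after the job is handed in: The tin lies flat on the pan, at rest, its middle within 15 mm of the pan's middle; all three keys are up (within 1.2 mm) (horizontal distance between tin and pan_middle below 0.015 m and z of tin in the frame of scale_pan between -0.003 and 0.004 m and linear speed of tin below 0.01 m/s and value of joint each of tare_key, units_key, power_key below 0.0012 m); the robot touches nothing.
It fails at once if the units or the power key is pressed (beyond 2 mm) (value of joint any of units_key, power_key above 0.002 m).
It fails at once if the tin is lifted more than 8 mm off the pan, tipped by more than 0.2 rad, or pushed off it (z of tin in the frame of scale_pan above 0.008 m or z of tin in the frame of scale_pan below -0.01 m or angle between tin's own z axis and vertical above 0.2 rad).
It fails at once if the robot leans on the pan with more than 6 N (contact force between any of the arm, the fingers and scale_pan above 6 N).
It fails at once if a key or the scale is pressed with more than 20 N (contact force between any of the arm, the fingers and scale above 20 N).
It fails at once if a bystander is moved by more than 15 mm (distance of any of spool, jig, frog from where it was at the start of the episode above 0.015 m).
It also fails if it takes over 45 s, if anything falls off the work surface, if the arm or the gripper's body presses on something with over 40 N, if the wrist force passes 120 N, or if a joint passes its speed limit or range.

### The arm

A 6-joint arm with a two-finger parallel gripper is mounted at the origin on the work surface; the furniture and walls round the work are solid. World frame = base frame: x ahead of the robot, y to its left, z up, the work surface at z = 0. Lengths are in m, angles in rad, forces in N, time in s.
With the tool pointing down it reaches from about 0.35 to 0.775 m from the base axis. Payload 7.3 kg.
Tool frame: the origin (TCP) lies at the very end of the fingers, on their centre line; the grasp point (between the pads) lies 19 mm behind it; z points along the fingers, y is the line along which they close (so a half turn about z gives the same grasp; the last joint's range is limited). The gripper opens to 92 mm and grips with 3 to 60 N. Pads are 19 mm wide; open, the fingers measure 130 mm over their backs; the gripper's body (75 mm by 190 mm) begins 47 mm behind the grasp point.
Start: joints at [0.987, 0.342, 1.524, -0, 1.275, -0.146], TCP at [0.223, 0.476, 0.227] pointing down, gripper open.
Joint ranges: [-2.53, 2.53], [-0.77, 2.02], [0.04, 2.7], [-1, 4.14], [0.28, 2.66], [-3.11, 3.11]. Speed limits (rad/s): [2.57, 2.57, 3.14, 3.14, 3.14, 3.14].

### API

Orientations are given as [roll, pitch, yaw] about the fixed x, y, z axes, in that order (R = Rz(yaw) Ry(pitch) Rx(roll)).
In Python, from cell import observe, read_camera, get_calibration, hand_in, search_frame gives the robot as it stands.
- The arm moves only by the tool step_arm, never from a script. Its argument "commands" is a list of rows, each an object with "translation": the shift along the tool's x, y, z in mm, a list of three; "roll": the turn about the tool's z in rad. In form: [{"translation": [x, y, z], "roll": roll}, ...]. A call has 1 to 20 rows; each row shifts and turns the commanded pose from where the row before left it, along the tool's axes as they then stand; what a row does not reach is not made up. A row lasts 1/12 s, in which the tool goes at most 41.7 mm and 7.16 degrees, less where a joint would pass 70% of its speed; a pose out of reach is approached as far as the arm can. A call is refused whole if a number of a shift passes 41.7 or a number of a turn 0.125, either way. A call with a gripper value outside its range is refused whole. "fingers" is the opening, from 0 (shut) to 1 (fully open), set as the call begins (left out, the last holds). The fingers move at their own pace and stop on an object; "grip_force" is the grip in N (left out, the last holds). Time passes only in rows, so rows that do not move let the fingers close. It gives the time, the measured TCP pose, the force, the opening and the grip force at its end, in the units of the state.
- observe(): the state, without advancing time (a new reading comes with each control period).
- read_camera(name): name is "scene" or "top" or "wrist"; returns the picture (420x560x3 uint8, red, green, blue); there is no depth.
- get_calibration(name): a dict with "camera_matrix" (3x3 intrinsics, pixels), "dist_coeffs" ([k1, k2, p1, p2, k3] as OpenCV has them; the pictures are not rectified), "world_from_camera" (4x4, takes a point from camera to world coordinates). Camera axes: x right, y up, looking along -z (the intrinsics and any distortion apply to the point x, -y, -z); pixel columns grow to the right and rows downward; lengths in m; the calibration is good to about 2 mm. A picture is of the moment at which its call begins: read the wrist's pose just before it. get_calibration takes no time and is no camera call; for the wrist camera it gives the pose at the moment of the call.
- hand_in(): hands the job in; it is judged then, once.
Trained networks look in the newest picture that a camera, given by its name, has taken for a name from the list of things; names that differ only in an ending like _2 or _b are one class to them, and where a whole thing is asked for, a point or a joint stands for the part that bears it (a point fixed in the world has none). Each returns a list of dicts, best first, with "confidence" (0 to 1); they miss things now and then, are a little off and sometimes report something else, mostly with a low value. They report only what shows in the picture. A call takes as long as a camera call.
- search_frame(camera, name): "at" ([x, y, z] in m, in world coordinates, good to about 4 mm: the middle of the surface that is visible of it).
The state is a dict: "time": time; "qpos": joint angles; "qvel": joint speeds; "joint_efforts": joint torques, N m; "tool_pos": TCP position; "tool_rot": TCP orientation; "contact_force": force on the tool from outside, world axes, zero at the start; "torque": the same for the moment, N m; "opening": finger opening in m; "grip_force": force on a finger pad.
Only numpy, scipy, OpenCV 4.12 (cv2) and the standard library are available. Lean on these libraries where they do the work, as an engineer would, in place of code of your own. Each camera call takes 0.05 s, during which the arm holds its last target. There are 200 camera calls.

## Working session

There is one attempt and no reset: what is moved stays moved. The work goes in short steps, Python scripts to look and compute and a tool call to move; the robot and the scene stay as the last step left them, time stands still between calls to the robot, and variables do not carry over. Pictures are saved under pics/ and viewed, at most 10 in all, crops included, and the job is handed in when it is done.

Besides the shell and the picture viewer there is one more tool, called after "Emit:" as name(argument=value, ...) on one line, values as JSON. step_arm: Moves the arm, as the interface text tells. Its arguments: {"type":"object","properties":{"commands":{"type":"array"},"fingers":{"type":"number"},"grip_force":{"type":"number"}},"required":["commands"]}

```bash
mkdir -p pics; python3 - <<'E'
from cell import *
import cv2
s=observe();print(s['time'],s['tool_pos'],s['tool_rot'],s['opening'])
for c in ['top','scene']:
    cv2.imwrite(f'pics/{c}0.png',read_camera(c)[:,:,::-1])
    for n in ['scale','scale_pan','tin','tare_top','units_top','power_top','spool','jig','frog']:
        r=search_frame(c,n)
        print(c,n,[([round(v,3) for v in d['at']],round(d['confidence'],2)) for d in r[:2]])
print(observe()['time'])
E
```

```text
0.0 [0.22235758 0.47516182 0.22605383] [-3.14012511e+00 -2.13557026e-04  2.70374173e+00] 0.09152438365808348
top scale [([0.49, 0.09, 0.049], 0.9)]
top scale_pan [([0.53, 0.104, 0.046], 0.86)]
top tin [([0.534, 0.029, 0.082], 0.76)]
top tare_top [([0.441, 0.018, 0.037], 0.53)]
top units_top []
top power_top [([0.442, 0.14, 0.036], 0.48)]
top spool [([0.5, -0.144, 0.022], 0.77)]
top jig [([0.512, -0.066, 0.006], 0.44)]
top frog [([0.438, -0.076, 0.01], 0.42)]
scene scale [([0.479, 0.044, 0.032], 0.69)]
scene scale_pan [([0.506, 0.109, 0.047], 0.88)]
scene tin [([0.524, 0.018, 0.082], 0.69)]
scene tare_top [([0.441, 0.013, 0.038], 0.46)]
scene units_top [([0.443, 0.089, 0.03], 0.58)]
scene power_top [([0.44, 0.137, 0.034], 0.53)]
scene spool [([0.493, -0.147, 0.021], 0.75)]
scene jig []
scene frog [([0.436, -0.077, 0.004], 0.46)]
1.0
```

View pics/top0.png

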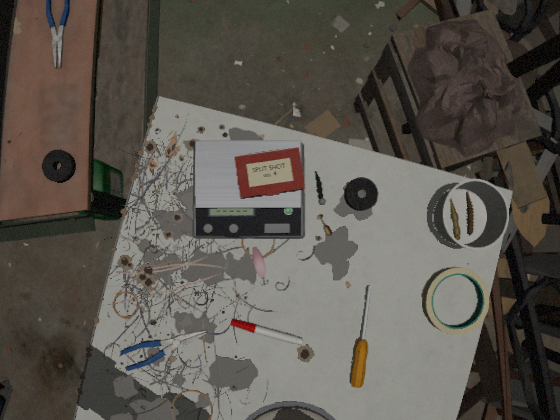

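View pics/scene0.png

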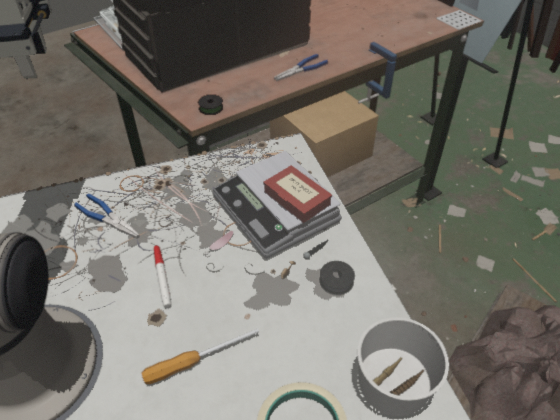

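The top view shows the scale at about (194–304, 140–238), roughly square to the image. The tin is at (270,172), to the right and slightly turned. The tare bar is at (277,228), the round keys at (208,228) and (234,228), the jig at (319,187) and the frog at (326,226). The scene view agrees. Next I'll measure the tin and scale outlines.

```bash
cat > h.py <<'E'
import numpy as np, cv2
from cell import *
def ray(cam,px,z,cal=None):
    c=cal or get_calibration(cam);K=np.array(c['camera_matrix']);D=np.array(c['dist_coeffs']);T=np.array(c['world_from_camera'])
    u=cv2.undistortPoints(np.float64(px).reshape(-1,1,2),K,D).reshape(-1,2)
    d=np.c_[u[:,0],-u[:,1],-np.ones(len(u))]@T[:3,:3].T;o=T[:3,3]
    return o+d*((z-o[2])/d[:,2])[:,None]
def proj(cam,P,cal=None):
    c=cal or get_calibration(cam);K=np.array(c['camera_matrix']);D=np.array(c['dist_coeffs']);T=np.array(c['world_from_camera'])
    q=(np.atleast_2d(P)-T[:3,3])@T[:3,:3];q=q*[1,-1,-1]
    return cv2.projectPoints(q,np.zeros(3),np.zeros(3),K,D)[0].reshape(-1,2)
def redmask(im):
    h=cv2.cvtColor(im,cv2.COLOR_RGB2HSV);return (((h[...,0]<8)|(h[...,0]>170))&(h[...,1]>130)&(h[...,2]>50)).astype(np.uint8)
E
python3 - <<'E'
from h import *
im=cv2.imread('pics/top0.png')[:,:,::-1].copy()
m=redmask(im);m[:130]=0;m[210:]=0;m[:,:190]=0;m[:,320:]=0
c=max(cv2.findContours(m,0,2)[0],key=cv2.contourArea)
W=ray('top',c.reshape(-1,2),0.076)[:,:2]
print('tin rect',cv2.minAreaRect(np.float32(W*1000)))
print(np.round(get_calibration('top')['world_from_camera'],3))
print('scale corners z.03..',np.round(ray('top',[(194,141),(303,141),(304,237),(194,239)],.035),3))
cv2.imwrite('pics/crop.png',cv2.resize(im[130:250,180:340],None,fx=5,fy=5,interpolation=cv2.INTER_CUBIC)[:,:,::-1])
E
```

```text
tin rect ((532.8659057617188, 26.527912139892578), (73.39427947998047, 110.78521728515625), 7.480234146118164)
[[-0.019  0.997 -0.069  0.413]
 [-1.    -0.018  0.019  0.026]
 [ 0.018  0.07   0.997  0.919]
 [ 0.     0.     0.     1.   ]]
scale corners z.03.. [[ 0.6    0.163  0.035]
 [ 0.596 -0.036  0.035]
 [ 0.422 -0.033  0.035]
 [ 0.422  0.164  0.035]]
```

View pics/crop.png

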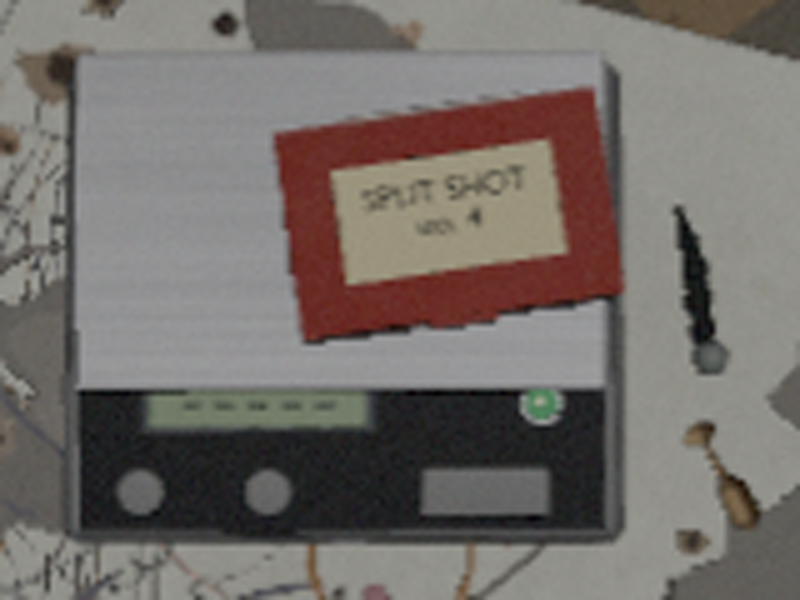

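The crop shows the pan corners at about (77,55), (603,53), (606,388) and (77,388). The tare bar is centred at (486,492), the round keys at (140,492) and (268,493), and the tin is turned about 7°.

```bash
python3 - <<'E'
from h import *
f=lambda p:(np.array(p)+.5)/5-.5+[180,130]
P=ray('top',f([(77,55),(603,54),(606,388),(77,388)]),.048);print(P.round(4));print('mid',P.mean(0).round(4))
print('yaw',[np.degrees(np.arctan2(-(a-b)[0],(a-b)[1])).round(2) for a,b in((P[0],P[1]),(P[3],P[2]))])
print('keys',ray('top',f([(486,492),(268,493),(140,492)]),.035).round(4))
print('tin corners',ray('top',f([(275,132),(593,90),(622,292),(305,342)]),.076).round(4), ray('top',f([(275,132),(593,90),(622,292),(305,342)]),.076).mean(0))
c=get_calibration('wrist');print(np.round(c['world_from_camera'],3),np.round(c['camera_matrix'],0))
E
```

```text
[[ 0.598   0.1592  0.048 ]
 [ 0.5949 -0.0297  0.048 ]
 [ 0.4748 -0.028   0.048 ]
 [ 0.4781  0.1595  0.048 ]]
mid [0.5365 0.0653 0.048 ]
yaw [np.float64(-0.96), np.float64(-1.02)]
keys [[0.4392 0.015  0.035 ]
 [0.4402 0.093  0.035 ]
 [0.4413 0.139  0.035 ]]
tin corners [[ 0.5635  0.0861  0.076 ]
 [ 0.5764 -0.0241  0.076 ]
 [ 0.5058 -0.0325  0.076 ]
 [ 0.4904  0.0766  0.076 ]] [0.53400814 0.02652717 0.076     ]
[[ 0.425 -0.872 -0.244  0.155]
 [ 0.905  0.409  0.114  0.505]
 [ 0.    -0.27   0.963  0.384]
 [ 0.     0.     0.     1.   ]] [[351.   0. 281.]
 [  0. 351. 209.]
 [  0.   0.   1.]]
```

Emit:
step_arm(commands=[{"translation": [0,0,0],"roll": 0.12},{"translation": [0,0,0],"roll": 0.12},{"translation": [0,0,0],"roll": 0.12},{"translation": [0,0,0],"roll": 0.12},{"translation": [0,0,0],"roll": 0.12},{"translation": [0,0,0],"roll": 0.12},{"translation": [0,0,0],"roll": 0.12},{"translation": [0,0,0],"roll": 0.12},{"translation": [0,0,0],"roll": 0.12},{"translation": [0,0,0],"roll": 0.053}], fingers=0.33)

```text
time: 1.83
tool_pos: [0.2226, 0.4755, 0.2267]
tool_rot: [3.142, -0.0, 1.565]
contact_force: [-0.1, 0.1, 0.6]
opening: 0.0318
grip_force: 0.0
```

Emit:
step_arm(commands=[{"translation": [-30.5,17.7,0],"roll": 0},{"translation": [-30.5,17.7,0],"roll": 0},{"translation": [-30.5,17.7,0],"roll": 0},{"translation": [-30.5,17.7,0],"roll": 0},{"translation": [-30.5,17.7,0],"roll": 0},{"translation": [-30.5,17.7,0],"roll": 0},{"translation": [-30.5,17.7,0],"roll": 0},{"translation": [-30.5,17.7,0],"roll": 0},{"translation": [-30.5,17.7,0],"roll": 0},{"translation": [-30.5,17.7,0],"roll": 0},{"translation": [-30.5,17.7,0],"roll": 0},{"translation": [-30.5,17.7,0],"roll": 0},{"translation": [-30.5,17.7,0],"roll": 0},{"translation": [-30.5,17.7,0],"roll": 0},{"translation": [-30.5,17.7,0],"roll": 0},{"translation": [-30.5,17.7,0],"roll": 0},{"translation": [-30.5,17.7,0],"roll": 0},{"translation": [-30.5,17.7,0],"roll": 0},{"translation": [0,0,0],"roll": 0},{"translation": [0,0,0],"roll": 0}])

```text
time: 3.5
tool_pos: [0.5414, -0.075, 0.2261]
tool_rot: [-3.141, -0.0, 1.568]
contact_force: [0.2, 0.2, 0.8]
opening: 0.0301
grip_force: 0.0
```

```bash
python3 - <<'E'
from h import *
c=get_calibration('wrist');im=read_camera('wrist')
for n in ['tin','scale_pan','tare_top','jig','spool']:
    print(n,[(np.round(d['at'],3),round(d['confidence'],2)) for d in search_frame('wrist',n)[:1]])
m=redmask(im);k=max(cv2.findContours(m,0,2)[0],key=cv2.contourArea)
W=ray('wrist',k.reshape(-1,2),.076,c)[:,:2]*1000
print(cv2.minAreaRect(np.float32(W)),cv2.boundingRect(k))
print(np.round(c['world_from_camera'],3))
# predicted overlay: pan corners, tare
o=im[:,:,::-1].copy()
for p in [(.598,.1592,.048),(.5949,-.0297,.048),(.4748,-.028,.048),(.4781,.1595,.048),(.4392,.015,.035)]:
    q=proj('wrist',p,c)[0]
    if abs(q).max()<2000: cv2.circle(o,tuple(int(v) for v in q),4,(0,255,0),1)
cv2.imwrite('pics/w1.png',o)
E
```

```text
tin [(array([0.536, 0.034, 0.075]), 0.82)]
scale_pan [(array([0.573, 0.043, 0.047]), 0.62)]
tare_top [(array([0.441, 0.02 , 0.036]), 0.7)]
jig [(array([ 0.51 , -0.062,  0.01 ]), 0.65)]
spool [(array([ 0.507, -0.135,  0.023]), 0.79)]
((531.4865112304688, 31.401084899902344), (73.44596862792969, 103.26576232910156), 7.439319610595703) (220, 0, 100, 136)
[[ 1.     0.003  0.002  0.54 ]
 [-0.004  0.963  0.269 -0.003]
 [-0.001 -0.269  0.963  0.383]
 [ 0.     0.     0.     1.   ]]
```

View pics/w1.png

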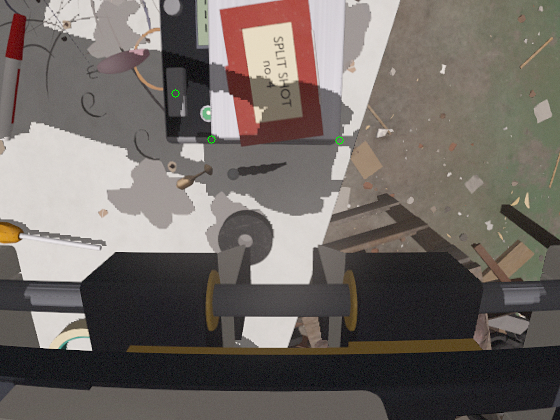

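The wrist view confirms the measurements: the pan corners at (211,139) and (340,140) and the tare key at (177,92) match what I projected. I'll lower the fingers beside the tin, above the jig's height.

Emit:
step_arm(commands=[{"translation": [0,0,30],"roll": 0},{"translation": [0,0,35],"roll": 0},{"translation": [0,0,35],"roll": 0},{"translation": [0,0,35],"roll": 0},{"translation": [0,0,25],"roll": 0},{"translation": [0,0,9],"roll": 0},{"translation": [0,0,0],"roll": 0},{"translation": [0,0,0],"roll": 0},{"translation": [10,-1,0],"roll": 0},{"translation": [10,0,0],"roll": 0},{"translation": [7,0,0],"roll": 0},{"translation": [0,0,0],"roll": 0}])

```text
time: 4.8
tool_pos: [0.5405, -0.0446, 0.0588]
tool_rot: [3.14, -0.0, 1.573]
contact_force: [0.3, 0.8, -0.1]
opening: 0.0305
grip_force: 0.0
```

Emit:
step_arm(commands=[{"translation": [2.5,0,0],"roll": 0},{"translation": [2.5,0,0],"roll": 0},{"translation": [2.5,0,0],"roll": 0},{"translation": [2.5,0,0],"roll": 0},{"translation": [2.5,0,0],"roll": 0},{"translation": [2.5,0,0],"roll": 0},{"translation": [2.5,0,0],"roll": 0},{"translation": [2.5,0,0],"roll": 0},{"translation": [2.5,0,0],"roll": 0},{"translation": [2.5,0,0],"roll": 0},{"translation": [2.5,0,0],"roll": 0},{"translation": [2.5,0,0],"roll": 0},{"translation": [0,0,0],"roll": 0}])

```text
time: 5.88
tool_pos: [0.5402, -0.0159, 0.0577]
tool_rot: [3.141, -0.0, 1.571]
contact_force: [-0.1, 0.8, -0.4]
opening: 0.0301
grip_force: 0.0
```

```bash
cat > t.py <<'E'
from h import *
im=read_camera('top');s=observe();print(s['time'],s['tool_pos'],s['contact_force'])
m=redmask(im);m[:130]=0;m[210:]=0;m[:,:190]=0;m[:,320:]=0
c=np.vstack([k for k in cv2.findContours(m,0,2)[0] if cv2.contourArea(k)>20])
print('tin rect',cv2.minAreaRect(np.float32(ray('top',c.reshape(-1,2),0.076)[:,:2]*1000)))
print([np.round(d['at'],3) for d in search_frame('top','tin')[:1]])
cv2.imwrite('pics/t.png',cv2.resize(im[110:250,180:340],None,fx=4,fy=4)[:,:,::-1])
E
python3 t.py
```

```text
5.9333 [ 0.54017019 -0.01607641  0.05770007] [-0.5415646  -0.03488785 -0.63195913]
tin rect ((541.0309448242188, 87.42579650878906), (34.647220611572266, 69.75926971435547), 89.3697738647461)
[array([0.544, 0.088, 0.082])]
```

View pics/t.png

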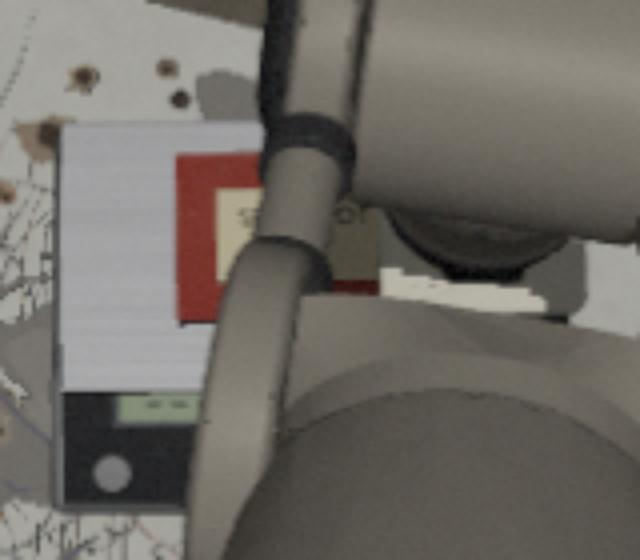

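The tin is now square to the pan, with its left edge at crop column 177 (y≈0.105), so its middle is near y≈0.049. It needs about 16 mm more; x is about 4 mm off, which is within tolerance.

Emit:
step_arm(commands=[{"translation": [2,0,0],"roll": 0},{"translation": [2,0,0],"roll": 0},{"translation": [2,0,0],"roll": 0},{"translation": [2,0,0],"roll": 0},{"translation": [2,0,0],"roll": 0},{"translation": [2,0,0],"roll": 0},{"translation": [2,0,0],"roll": 0},{"translation": [2,0,0],"roll": 0},{"translation": [0,0,0],"roll": 0}])

```text
time: 6.73
tool_pos: [0.5401, 0.0, 0.0577]
tool_rot: [-3.142, -0.0, 1.571]
contact_force: [-0.2, 0.5, -0.2]
opening: 0.0303
grip_force: 0.0
```

Emit:
step_arm(commands=[{"translation": [-3,0,0],"roll": 0},{"translation": [-10,0,0],"roll": 0},{"translation": [-20,0,0],"roll": 0},{"translation": [-30,0,0],"roll": 0},{"translation": [0,0,-30],"roll": 0},{"translation": [0,0,-30],"roll": 0},{"translation": [0,0,-30],"roll": 0},{"translation": [0,0,-30],"roll": 0},{"translation": [0,0,-20],"roll": 0},{"translation": [0,-35,0],"roll": 0},{"translation": [0,-35,0],"roll": 0},{"translation": [0,-30,0],"roll": 0},{"translation": [-35,0,0],"roll": 0},{"translation": [-35,0,0],"roll": 0},{"translation": [-35,0,0],"roll": 0},{"translation": [-35,0,0],"roll": 0},{"translation": [0,0,0],"roll": 0},{"translation": [0,0,0],"roll": 0}], fingers=0)

```text
time: 8.23
tool_pos: [0.4396, -0.2056, 0.1975]
tool_rot: [-3.141, -0.0, 1.567]
contact_force: [0.4, 1.2, 0.5]
opening: 0.0003
grip_force: 0.0
```

```bash
python3 t.py; python3 - <<'E'
from h import *
c=get_calibration('wrist');im=read_camera('wrist')
for n in ['tin','scale_pan','tare_top','units_top']:
    print(n,[(np.round(d['at'],3),round(d['confidence'],2)) for d in search_frame('wrist',n)[:1]])
E
```

```text
8.2833 [ 0.43956161 -0.20421285  0.1974464 ] [-0.80082686  0.42195417  0.45149333]
tin rect ((540.2295532226562, 65.65851593017578), (109.1002197265625, 72.68781280517578), 89.66949462890625)
[array([0.542, 0.069, 0.08 ])]
tin []
scale_pan []
tare_top [(array([ 0.442, -0.074,  0.007]), 0.71)]
units_top []
```

View pics/t.png

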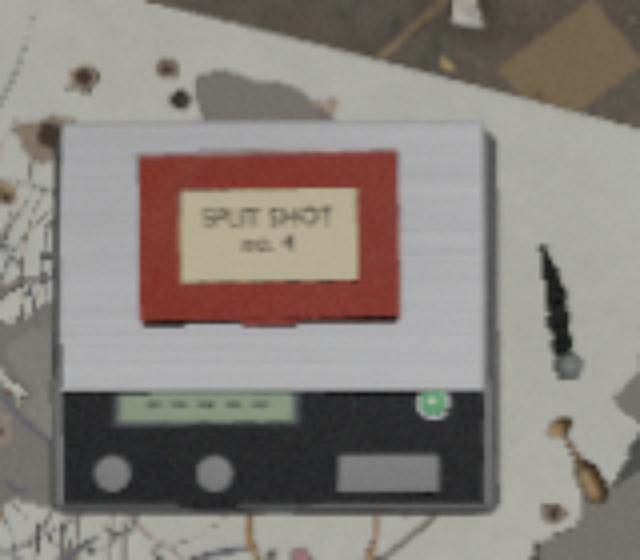

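The tin's middle is at about (0.540, 0.066) against the pan's (0.5365, 0.065), so it's centred, and the fingers are clear of it. The jig and frog haven't moved. Next I'll go over the tare key and turn the shut fingers along the bar.

Emit:
step_arm(commands=[{"translation": [36,0,0],"roll": 0},{"translation": [37,0,0],"roll": 0},{"translation": [37,0,0],"roll": 0},{"translation": [37,0,0],"roll": 0},{"translation": [37,0,0],"roll": 0},{"translation": [37,0,0],"roll": 0},{"translation": [0,0,0],"roll": 0.12},{"translation": [0,0,0],"roll": 0.12},{"translation": [0,0,0],"roll": 0.12},{"translation": [0,0,0],"roll": 0.12},{"translation": [0,0,0],"roll": 0.12},{"translation": [0,0,0],"roll": 0.12},{"translation": [0,0,0],"roll": 0.12},{"translation": [0,0,0],"roll": 0.12},{"translation": [0,0,0],"roll": 0.12},{"translation": [0,0,0],"roll": 0.12},{"translation": [0,0,0],"roll": 0.12},{"translation": [0,0,0],"roll": 0.12},{"translation": [0,0,0],"roll": 0.12},{"translation": [0,0,0],"roll": 0.011}])

```text
time: 10.25
tool_pos: [0.44, 0.0181, 0.1978]
tool_rot: [-3.142, -0.0, -0.004]
contact_force: [-0.5, -0.2, 0.5]
opening: 0.0003
grip_force: 0.0
```

Emit:
step_arm(commands=[{"translation": [0,0,30],"roll": 0},{"translation": [0,0,30],"roll": 0},{"translation": [0,0,30],"roll": 0},{"translation": [0,0,20],"roll": 0},{"translation": [0,0,0],"roll": 0},{"translation": [0,0,0],"roll": 0},{"translation": [0,0,0],"roll": 0}])

```text
time: 10.83
tool_pos: [0.441, 0.0176, 0.0889]
tool_rot: [3.141, -0.002, 0.002]
contact_force: [0.8, -0.6, 0.1]
opening: 0.0006
grip_force: 0.0
```

```bash
python3 - <<'E'
from h import *
c=get_calibration('wrist');im=read_camera('wrist');s=observe();print(s['tool_pos'],s['contact_force'])
for cam in ('wrist','scene'):
  if cam=='scene': sc=read_camera('scene')
  for n in ['tin','tare_top','units_top']:
    print(cam,n,[(np.round(d['at'],3),round(d['confidence'],2)) for d in search_frame(cam,n)[:1]])
o=im[:,:,::-1].copy()
for p in [(.439,.015,.035),(.438,.016,.035),s['tool_pos']]:
    q=proj('wrist',p,c)[0]; print(q)
    cv2.circle(o,tuple(int(v) for v in q),3,(0,255,0),1)
x=cv2.resize(sc[130:270,190:370],(540,420))[:,:,::-1]
cv2.imwrite('pics/w2.png',np.hstack([cv2.resize(o,(260,195)),np.zeros((195,0,3),np.uint8)]) if 0 else np.hstack([cv2.resize(o,(400,300)),cv2.resize(x,(400,300))]))
E
```

```text
[0.44128486 0.01752778 0.08915229] [-0.91942829 -0.3555528   0.6500855 ]
wrist tin [(array([0.535, 0.068, 0.074]), 0.92)]
wrist tare_top [(array([0.439, 0.019, 0.036]), 0.69)]
wrist units_top [(array([0.441, 0.093, 0.035]), 0.91)]
scene tin [(array([0.557, 0.053, 0.081]), 0.96)]
scene tare_top [(array([0.437, 0.016, 0.037]), 0.48)]
scene units_top [(array([ 0.507, -0.063,  0.004]), 0.72)]
[283.81594278 231.05122199]
[282.23920624 232.53717384]
[279.46269459 263.06266681]
```

View pics/w2.png

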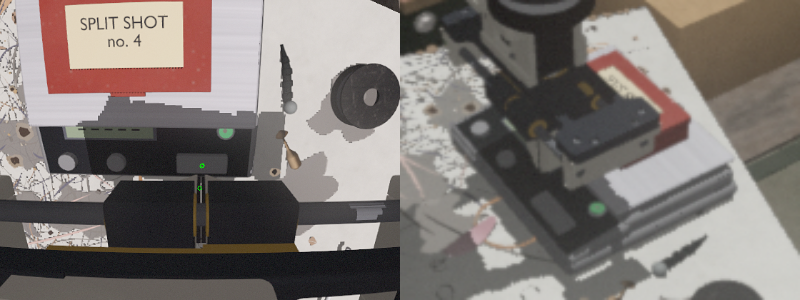

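The bar key is right under the fingertips: key at (202,163) in the left half, with the projected point on it. The pan and tin are clear of the fingers.

Emit:
step_arm(commands=[{"translation": [-2,1,20],"roll": 0},{"translation": [0,0,18],"roll": 0},{"translation": [0,0,9],"roll": 0},{"translation": [0,0,0],"roll": 0},{"translation": [0,0,0],"roll": 0},{"translation": [0,0,0],"roll": 0}])

```text
time: 11.73
tool_pos: [0.4387, 0.0165, 0.0414]
tool_rot: [3.142, -0.001, -0.0]
contact_force: [0.0, 0.1, 0.5]
opening: 0.0006
grip_force: 0.0
```

Emit:
step_arm(commands=[{"translation": [0,0,1],"roll": 0},{"translation": [0,0,1],"roll": 0},{"translation": [0,0,1],"roll": 0},{"translation": [0,0,1],"roll": 0},{"translation": [0,0,1],"roll": 0},{"translation": [0,0,1],"roll": 0},{"translation": [0,0,0],"roll": 0},{"translation": [0,0,0],"roll": 0}])

```text
time: 12.4
tool_pos: [0.4384, 0.0165, 0.0348]
tool_rot: [-3.142, -0.001, -0.0]
contact_force: [0.4, 1.2, 2.0]
opening: 0.0003
grip_force: 0.8
```

Emit:
step_arm(commands=[{"translation": [0,0,1],"roll": 0},{"translation": [0,0,1],"roll": 0},{"translation": [0,0,0],"roll": 0},{"translation": [0,0,0],"roll": 0}])

```text
time: 12.73
tool_pos: [0.4386, 0.0165, 0.0328]
tool_rot: [3.142, -0.001, -0.0]
contact_force: [2.4, 0.9, 3.1]
opening: 0.0008
grip_force: 1.3
```

Emit:
step_arm(commands=[{"translation": [0,0,0.5],"roll": 0},{"translation": [0,0,0.5],"roll": 0},{"translation": [0,0,0],"roll": 0}])

```text
time: 12.98
tool_pos: [0.4385, 0.0165, 0.0318]
tool_rot: [3.142, -0.001, -0.0]
contact_force: [2.1, -0.5, 2.4]
opening: 0.0006
grip_force: 1.6
```

```bash
python3 -c "
from cell import *
import numpy as np
print([(read_camera('top')[0,0,0],observe()['contact_force'].round(2),observe()['tool_pos'][2].round(5)) for _ in range(5)])"
```

```text
[(np.uint8(15), array([1.96, 0.63, 2.98]), np.float64(0.0318)), (np.uint8(16), array([2.41, 0.02, 3.44]), np.float64(0.03181)), (np.uint8(22), array([1.99, 0.6 , 2.27]), np.float64(0.03179)), (np.uint8(27), array([ 1.96, -0.26,  3.95]), np.float64(0.03179)), (np.uint8(20), array([ 0.9 , -0.52,  3.42]), np.float64(0.03178))]
```

Emit:
step_arm(commands=[{"translation": [0,0,0.5],"roll": 0},{"translation": [0,0,0.5],"roll": 0},{"translation": [0,0,0],"roll": 0}])

```text
time: 13.48
tool_pos: [0.4383, 0.0165, 0.0309]
tool_rot: [-3.142, -0.0, -0.0]
contact_force: [0.8, 1.2, 6.3]
opening: 0.0005
grip_force: 3.3
```

```bash
python3 -c "
from cell import *
import numpy as np
print([(read_camera('top')[0,0,0],observe()['contact_force'].round(2),observe()['tool_pos'][2].round(5)) for _ in range(4)])"
```

```text
[(np.uint8(19), array([ 1.42, -0.32,  5.55]), np.float64(0.03091)), (np.uint8(22), array([1.48, 0.11, 6.88]), np.float64(0.03092)), (np.uint8(25), array([ 1.32, -0.23,  6.03]), np.float64(0.03093)), (np.uint8(17), array([ 2.12, -0.76,  6.21]), np.float64(0.03092))]
```

The force has risen to about 6 N, so the key is on its hard stop. Now I'll let it go and withdraw.

Emit:
step_arm(commands=[{"translation": [0,0,-2],"roll": 0},{"translation": [0,0,-3],"roll": 0},{"translation": [0,0,-5],"roll": 0},{"translation": [0,0,-20],"roll": 0},{"translation": [0,0,-30],"roll": 0},{"translation": [0,0,-30],"roll": 0},{"translation": [0,0,-30],"roll": 0},{"translation": [0,0,-30],"roll": 0},{"translation": [0,35,0],"roll": 0},{"translation": [0,35,0],"roll": 0},{"translation": [0,35,0],"roll": 0},{"translation": [0,35,0],"roll": 0},{"translation": [0,35,0],"roll": 0},{"translation": [0,35,0],"roll": 0},{"translation": [0,0,0],"roll": 0},{"translation": [0,0,0],"roll": 0},{"translation": [0,0,0],"roll": 0}])

```text
time: 15.1
tool_pos: [0.4373, -0.1927, 0.1803]
tool_rot: [-3.14, 0.002, -0.001]
contact_force: [0.4, 0.0, 0.2]
opening: -0.0
grip_force: 0.0
```

```bash
python3 t.py
```

```text
15.15 [ 0.43756752 -0.19230027  0.18043166] [-0.53048545 -0.39795025  0.36798374]
tin rect ((540.2385864257812, 65.65846252441406), (109.1002197265625, 72.70585632324219), 89.66949462890625)
[array([0.538, 0.068, 0.083])]
```

View pics/t.png

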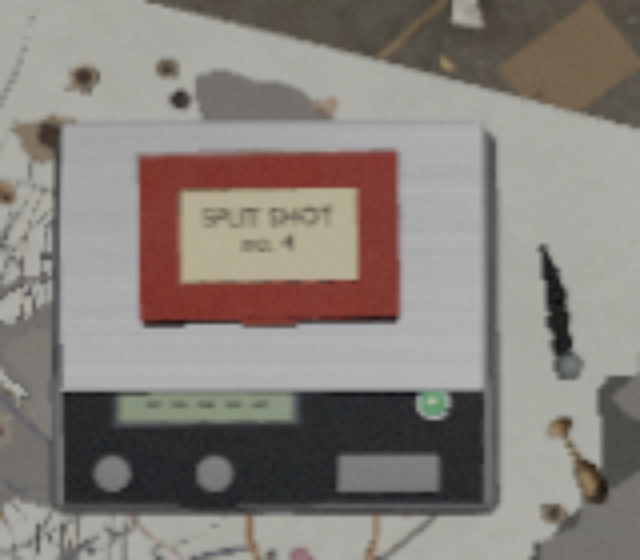

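The tin is unmoved and centred, the keys look as they did before the press, the bystanders are in place and the arm is clear.

```bash
python3 -c "
from cell import *
print(hand_in())"
```

```text
the job is handed in; nothing more can be done
None
```

I slid the tin to within about 4 mm of the pan's middle, pressed the tare key to its stop at about 6 N, let it go and handed the job in at about 15 s; hand-in returned no verdict, but the last picture showed the tin centred and the jig, frog and keys undisturbed.

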